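Find the full tin of bronze powder by its weight

TASK

One of the three identical closed tins of bronze powder is still full, and only its weight tells which: from left to right as the robot sees them, lift each tin clear of the rack to feel its weight and lower it gently, fully home into its own well, before you lift the next. Then finish while holding the heaviest one (straight away, if it is the last) still and upright over the middle of the mixing bowl, about a hand's width above its rim, where I shall lever the lid off. The lighter two end fully home in their own wells, no tin is dropped or tipped over, and everything else on the table stays where it is.

Things in the scene. Friction and masses are not known exactly. Their poses are not given: they have to be found in the camera images.
- tin_a_centre (a point): centre of a closed upright tinplate tin with a blank paper band, 62 mm in diameter, 88 mm tall, one of three alike; z along its axis. It stands in any one of the rack's wells, its centre then 54 mm above the table. Contents packed, do not shift. One tin weighs 0.60 to 0.72 kg, the other two 0.26 to 0.40 kg each; which one changes every time and cannot be seen
- tin_b_centre (a point): centre of a closed upright tinplate tin with a blank paper band, 62 mm in diameter, 88 mm tall, one of three alike; z along its axis. It stands in any one of the rack's wells, its centre then 54 mm above the table. Contents packed, do not shift. One tin weighs 0.60 to 0.72 kg, the other two 0.26 to 0.40 kg each; which one changes every time and cannot be seen
- tin_c_centre (a point): centre of a closed upright tinplate tin with a blank paper band, 62 mm in diameter, 88 mm tall, one of three alike; z along its axis. It stands in any one of the rack's wells, its centre then 54 mm above the table. Contents packed, do not shift. One tin weighs 0.60 to 0.72 kg, the other two 0.26 to 0.40 kg each; which one changes every time and cannot be seen
- well_left (a point): centre of the mouth of the rack's left well as seen from the robot, level with the rack's top board (36 mm above the table), z up. A round hole 68 mm wide with a 3 mm bevel at its mouth; its floor is 26 mm lower (10 mm above the table), so that 62 mm of a seated tin stands out
- well_middle (a point): centre of the mouth of the rack's middle well as seen from the robot, level with the rack's top board (36 mm above the table), z up. A round hole 68 mm wide with a 3 mm bevel at its mouth; its floor is 26 mm lower (10 mm above the table), so that 62 mm of a seated tin stands out
- well_right (a point): centre of the mouth of the rack's right well as seen from the robot, level with the rack's top board (36 mm above the table), z up. A round hole 68 mm wide with a 3 mm bevel at its mouth; its floor is 26 mm lower (10 mm above the table), so that 62 mm of a seated tin stands out
- tin_rack: wooden rack, 108 mm deep, 384 mm long, that stands firmly and does not shift: base board, top board at 36 mm with three round wells in a row 118 mm apart, end cheeks 44 mm high. Origin under its middle; its y axis runs along the row towards the left well, z up
- mixing_bowl: round plaster-mixing bowl, open, about 132 mm wide at the rim and 63 mm tall, loose and light (0.13 kg); origin under its middle
- bowl_mouth (a point): centre of the bowl's mouth, level with its rim, 63 mm above the table
- brush: thin round brush 184 mm long lying in front of the rack; origin under its middle; loose, not part of the job
- star: flat star cast in gypsum, 84 mm wide, 18 mm tall, lying in front of the rack; origin under its middle; loose, not part of the job
- medallion: round gypsum medallion, 68 mm wide, 15 mm tall, lying behind the rack; origin under its middle; loose, not part of the job
- bar: gypsum bar 34 x 110 x 30 mm lying behind the rack; origin under its middle; loose, not part of the job
- sanding: sanding block 54 x 98 x 28 mm lying behind the bowl; origin under its middle; loose, not part of the job
- colour_jar: clear jar with a screw cap, 62 mm wide, 86 mm tall, at the left; origin under its middle; loose, not part of the job
Not all that is in view belongs to the job. What is shaped like the part that bears tin_a_centre but turquoise is not meant.

How it is judged:
On the way, in this order (a step that is already met when the one before it is completed fails the run):
1. the tin of the left well is lifted clear of the rack while the other two stand fully home in their wells (((height (world z) of tin_a_centre above 0.08 m and distance of each of tin_b_centre, tin_c_centre from where it was at the start of the episode below 0.008 m and horizontal distance between each of tin_b_centre, tin_c_centre and well_left above 0.06 m) or (height (world z) of tin_b_centre above 0.08 m and distance of each of tin_a_centre, tin_c_centre from where it was at the start of the episode below 0.008 m and horizontal distance between each of tin_a_centre, tin_c_centre and well_left above 0.06 m) or (height (world z) of tin_c_centre above 0.08 m and distance of each of tin_a_centre, tin_b_centre from where it was at the start of the episode below 0.008 m and horizontal distance between each of tin_a_centre, tin_b_centre and well_left above 0.06 m))), for 0.2 s.
2. the tin of the middle well is lifted clear of the rack while the other two stand fully home in their wells (((height (world z) of tin_a_centre above 0.08 m and distance of each of tin_b_centre, tin_c_centre from where it was at the start of the episode below 0.008 m and horizontal distance between each of tin_b_centre, tin_c_centre and well_middle above 0.06 m) or (height (world z) of tin_b_centre above 0.08 m and distance of each of tin_a_centre, tin_c_centre from where it was at the start of the episode below 0.008 m and horizontal distance between each of tin_a_centre, tin_c_centre and well_middle above 0.06 m) or (height (world z) of tin_c_centre above 0.08 m and distance of each of tin_a_centre, tin_b_centre from where it was at the start of the episode below 0.008 m and horizontal distance between each of tin_a_centre, tin_b_centre and well_middle above 0.06 m))), for 0.2 s.
3. the tin of the right well is lifted clear of the rack while the other two stand fully home in their wells (((height (world z) of tin_a_centre above 0.08 m and distance of each of tin_b_centre, tin_c_centre from where it was at the start of the episode below 0.008 m and horizontal distance between each of tin_b_centre, tin_c_centre and well_right above 0.06 m) or (height (world z) of tin_b_centre above 0.08 m and distance of each of tin_a_centre, tin_c_centre from where it was at the start of the episode below 0.008 m and horizontal distance between each of tin_a_centre, tin_c_centre and well_right above 0.06 m) or (height (world z) of tin_c_centre above 0.08 m and distance of each of tin_a_centre, tin_b_centre from where it was at the start of the episode below 0.008 m and horizontal distance between each of tin_a_centre, tin_b_centre and well_right above 0.06 m))), for 0.2 s.
At the end, for the whole second after the job is handed in: The fingers hold the heaviest tin still, upright (0.2 rad), within 45 mm of the middle of the bowl's mouth in plan, its underside 50 to 190 mm above the rim, off the bowl; the two light tins (each weighs under 4.9 N on the rack) stand released, fully home in the wells where they began (8 mm) (((horizontal distance between tin_a_centre and bowl_mouth below 0.045 m and height (world z) of tin_a_centre between 0.157 and 0.3 m and angle between tin_a_centre's own z axis and vertical below 0.2 rad and contact force between tin_a and the fingers above 1 N and contact force between tin_a and mixing_bowl below 0.1 N and linear speed of tin_a below 0.03 m/s and distance of each of tin_b_centre, tin_c_centre from where it was at the start of the episode below 0.008 m and contact force between each of tin_b, tin_c and the fingers below 0.1 N and contact force between each of tin_b, tin_c and tin_rack below 4.9 N) or (horizontal distance between tin_b_centre and bowl_mouth below 0.045 m and height (world z) of tin_b_centre between 0.157 and 0.3 m and angle between tin_b_centre's own z axis and vertical below 0.2 rad and contact force between tin_b and the fingers above 1 N and contact force between tin_b and mixing_bowl below 0.1 N and linear speed of tin_b below 0.03 m/s and distance of each of tin_a_centre, tin_c_centre from where it was at the start of the episode below 0.008 m and contact force between each of tin_a, tin_c and the fingers below 0.1 N and contact force between each of tin_a, tin_c and tin_rack below 4.9 N) or (horizontal distance between tin_c_centre and bowl_mouth below 0.045 m and height (world z) of tin_c_centre between 0.157 and 0.3 m and angle between tin_c_centre's own z axis and vertical below 0.2 rad and contact force between tin_c and the fingers above 1 N and contact force between tin_c and mixing_bowl below 0.1 N and linear speed of tin_c below 0.03 m/s and distance of each of tin_a_centre, tin_b_centre from where it was at the start of the episode below 0.008 m and contact force between each of tin_a, tin_b and the fingers below 0.1 N and contact force between each of tin_a, tin_b and tin_rack below 4.9 N))); the arm keeps its last pose, push and grip.
It fails at once if a tin is tipped over (angle between any of tin_a_centre, tin_b_centre, tin_c_centre's own z axis and vertical above 0.6 rad).
It fails at once if a tin is dropped (falls freely for more than about 15 mm) ((contact force between tin_a and the fingers below 0.05 N and linear speed of tin_a above 0.55 m/s) or (contact force between tin_b and the fingers below 0.05 N and linear speed of tin_b above 0.55 m/s) or (contact force between tin_c and the fingers below 0.05 N and linear speed of tin_c above 0.55 m/s)).
It fails at once if the mixing bowl is moved more than 25 mm (distance of mixing_bowl from where it was at the start of the episode above 0.025 m).
It fails at once if one of the other loose things is moved more than 30 mm (distance of any of brush, star, medallion, bar, sanding, colour_jar from where it was at the start of the episode above 0.03 m).
It also fails if it takes over 61 s, if anything falls off the work surface, if the arm or the gripper's body presses on something with over 40 N, if the wrist force passes 120 N, or if a joint passes its speed limit or range.

ROBOT

A 6-joint arm with a two-finger parallel gripper is mounted at the origin on a cart in front of the work surface, level with it; the furniture and walls round the work are solid. World frame = base frame: x ahead of the robot, y to its left, z up, the work surface at z = 0. Lengths are in m, angles in rad, forces in N, time in s.
With the tool pointing down it reaches from about 0.35 to 0.975 m from the base axis. Payload 4.9 kg.
Tool frame: the origin (TCP) lies between the finger pads; the fingertips stand 19 mm ahead of it and the grasp point (between the pads) is the TCP; z points along the fingers, y is the direction in which the jaws open and shut (so a half turn about z gives the same grasp; the last joint's range is limited). The gripper opens to 85 mm and grips with 20 to 120 N. Pads are 22 mm wide; open, the fingers measure 114 mm over their backs; the gripper's body (76 mm by 85 mm) begins 54 mm behind the grasp point. The pads swing forward as they close: fully open they stand 13 mm farther back than shut.
Start: joints at [1.124, 0.053, 1.613, -0, 1.476, -0.119], TCP at [0.201, 0.592, 0.218] pointing down, gripper open.
Joint ranges: [-3.01, 3.01], [-1.01, 2.22], [0.06, 2.58], [-1.02, 4.17], [0.09, 2.62], [-3.14, 3.14]. Speed limits (rad/s): [2.57, 2.57, 3.14, 3.14, 3.14, 3.14].

INTERFACE

Orientations are given as a unit quaternion [w, x, y, z].
In Python, from plant import state, grab_frame, calibration, job_done gives the robot as it stands. The module is installed in compiled form; this text tells all that it offers.
- The arm moves only by the tool servo_tool, never from a script. Its argument "deltas" is a list that holds one entry, the list of rows, each a list of 5 numbers: the finger opening in mm, from 0 to 85.4, then the shift along the world's x, y, z in mm, then the turn about the world's z in units of 6 degrees (1.0 is 6 degrees). A call has 1 to 5 rows; each row is the pose to reach, as a shift and turn from the pose commanded when the call began; what a row does not reach only later rows make up. A row lasts 1/8 s, in which the tool goes at most 62.5 mm and 10.7 degrees, less where a joint would pass 70% of its speed; a pose out of reach is approached as far as the arm can. A call with a gripper value outside its range is refused whole. The fingers move at their own pace and stop on an object; the grip force is fixed at half the most. Time passes only in rows, so rows that repeat a pose let the fingers close. It gives the time, the measured TCP pose, the force and the opening at its end, in the units of the state.
- state(): the state, without advancing time (a new reading comes with each control period).
- grab_frame(name): name is "scene" or "side" or "wrist"; returns the picture (420x560x3 uint8, red, green, blue); there is no depth.
- calibration(name): a dict with "intrinsics" (3x3 intrinsics, pixels), "world_from_camera" (4x4, takes a point from camera to world coordinates). Camera axes: x right, y down, z forward; pixel columns grow to the right and rows downward; lengths in m; the calibration is good to about 2 mm. A picture is of the moment at which its call begins: read the wrist's pose just before it. calibration takes no time and is no camera call; for the wrist camera it gives the pose at the moment of the call.
- job_done(): hands the job in, once; it reports no verdict.
The state is a dict: "time": time; "joint_pos": joint angles; "joint_vel": joint speeds; "joint_efforts": joint torques, N m; "tool_pos": TCP position; "tool_rot": TCP orientation; "contact_force": force on the tool from outside, world axes, zero at the start; "ft_torque": the same for the moment, N m; "gripper_width": opening from 0.0 (shut) to 1.0 (fully open).
Only numpy, scipy, OpenCV 4.12 (cv2) and the standard library are available. Lean on these libraries where they do the work, as an engineer would, in place of code of your own. Each camera call takes 0.05 s, during which the arm holds its last target.

## Working session

There is one attempt and no reset: what is moved stays moved. The work goes in short steps, Python scripts to look and compute and a tool call to move; the robot and the scene stay as the last step left them, time stands still between calls to the robot, and variables do not carry over. Pictures are saved under pics/ and viewed, and the job is handed in when it is done.

Besides the shell and the picture viewer there is one more tool, called after "Request:" as name(argument=value, ...) on one line, values as JSON. servo_tool: Moves the arm, as the interface text tells. Its arguments: {"type":"object","properties":{"deltas":{"type":"array","items":{"type":"array","items":{"type":"array","items":{"type":"number"}}}}},"required":["deltas"]}

```bash
mkdir -p pics
cat > h.py <<'E'
from plant import state, grab_frame, calibration, job_done
import cv2, numpy as np
def snap(n,f):
    im=grab_frame(n); cv2.imwrite('pics/'+f,cv2.cvtColor(im,cv2.COLOR_RGB2BGR)); return im
def ray(c,uv,z):
    K=np.array(c['intrinsics']);T=np.array(c['world_from_camera'])
    d=T[:3,:3]@np.linalg.solve(K,[uv[0],uv[1],1]);o=T[:3,3]
    return o+d*(z-o[2])/d[2]
def proj(c,p):
    K=np.array(c['intrinsics']);T=np.linalg.inv(np.array(c['world_from_camera']))
    q=K@(T[:3,:3]@np.array(p)+T[:3,3]);return q[:2]/q[2]
E
python3 - <<'E'
from h import *
np.set_printoptions(precision=3,suppress=True)
s=state();print(s)
for n in('scene','side'):
    snap(n,n+'0.png');c=calibration(n);print(n,c['intrinsics'],c['world_from_camera'])
E
```

```text
{'time': 0.0, 'joint_pos': array([ 1.124,  0.053,  1.614, -0.   ,  1.476, -0.119]), 'joint_vel': array([ 0.002,  0.001, -0.002,  0.   , -0.   , -0.   ]), 'joint_efforts': array([ -0.002, -39.368, -37.017,  -0.   ,   0.007,  -0.   ]), 'tool_pos': array([0.201, 0.591, 0.217]), 'tool_rot': array([-0.   ,  0.163,  0.987, -0.001]), 'contact_force': array([-0.553,  0.405, -0.726]), 'ft_torque': array([-0.033,  0.031,  0.027]), 'gripper_width': 0.9996140742587796}
scene [[445.03    0.    280.791]
 [  0.    445.03  204.273]
 [  0.      0.      1.   ]] [[-0.871 -0.364  0.33   0.131]
 [-0.491  0.657 -0.572  0.773]
 [-0.009 -0.66  -0.751  0.986]
 [ 0.     0.     0.     1.   ]]
side [[379.058   0.    280.886]
 [  0.    379.058 206.862]
 [  0.      0.      1.   ]] [[ 0.981 -0.096  0.166  0.343]
 [-0.19  -0.355  0.915 -0.864]
 [-0.029 -0.93  -0.367  0.435]
 [ 0.     0.     0.     1.   ]]
```

View pics/scene0.png

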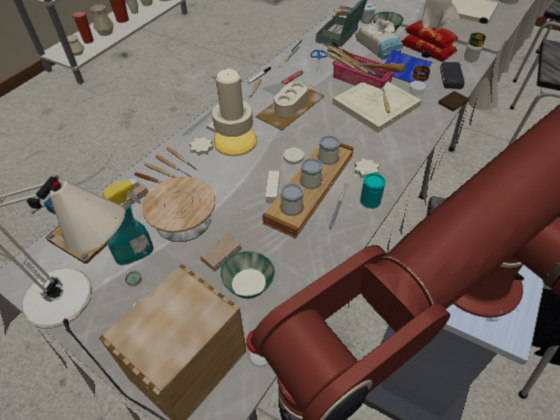

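View pics/side0.png

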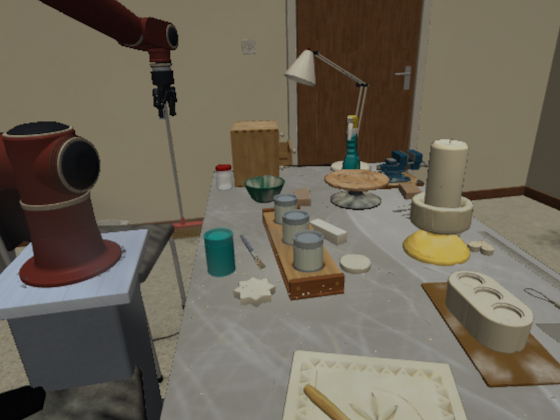

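Scene view: grey tins at about (291,199), (312,173) and (329,150) in the rack. The turquoise decoy is at (373,190), the bowl at (248,275), and the clear jar with the red cap at about (258,345). Candidates for the tins are the three grey ones; turquoise is excluded by the text. Close crops next.

Run:
```python
import cv2,numpy as np
a=cv2.imread('pics/scene0.png')[125:305,200:400]; b=cv2.imread('pics/side0.png')[165:305,190:370]
cv2.imwrite('pics/c1.png',cv2.resize(a,None,fx=3.3,fy=3.3,interpolation=cv2.INTER_CUBIC))
cv2.imwrite('pics/c2.png',cv2.resize(b,None,fx=4,fy=4,interpolation=cv2.INTER_CUBIC))
```

```text
(no output)
```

View pics/c1.png

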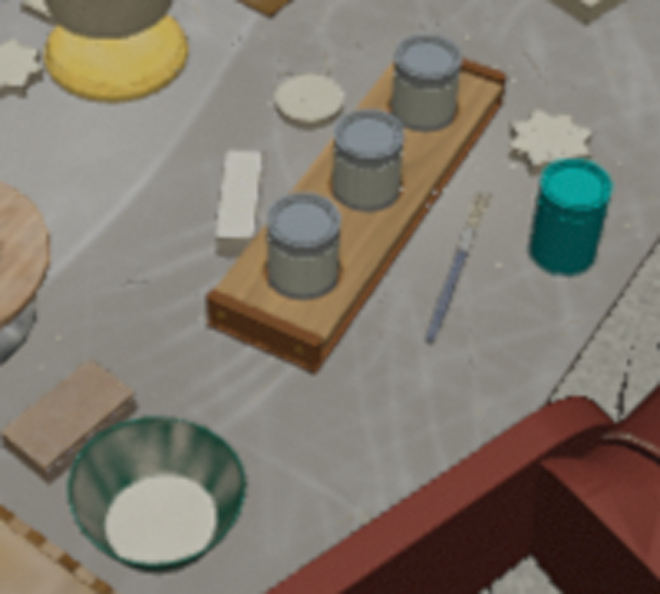

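View pics/c2.png

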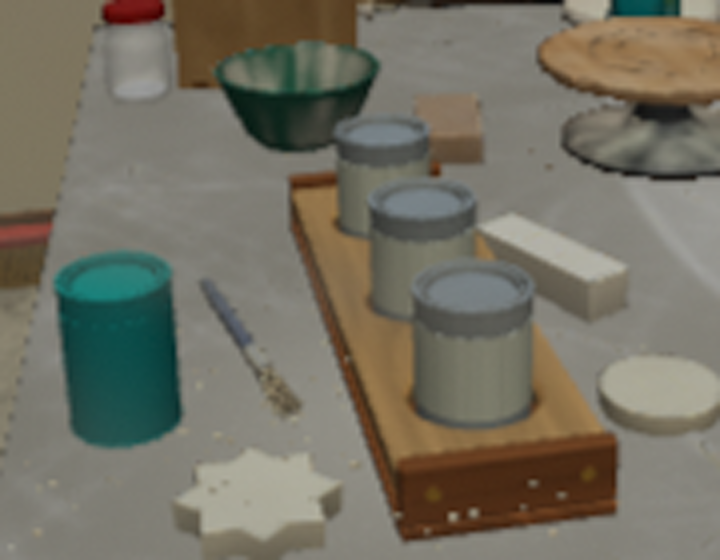

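Run:
```python
from h import *
np.set_printoptions(precision=4,suppress=True)
cs=calibration('scene');cd=calibration('side')
S=[np.array(p)/3.3+[200,125] for p in((304,221),(368,135),(427,60),(157,490))]
D=[np.array(p)/4+[190,165] for p in((382,137),(422,211),(473,289),(298,66))]
for s,d,z in zip(S,D,(.098,.098,.098,.063)):
    A=[];b=[]
    for c,uv in((cs,s),(cd,d)):
        K=np.array(c['intrinsics']);T=np.array(c['world_from_camera'])
        v=T[:3,:3]@np.linalg.solve(K,[*uv,1]);v/=np.linalg.norm(v);P=np.eye(3)-np.outer(v,v);A.append(P);b.append(P@T[:3,3])
    print(ray(cs,s,z)[:2],ray(cd,d,z)[:2],np.linalg.solve(sum(A),sum(b)))
c=calibration('wrist');print(c['intrinsics'],c['world_from_camera'])
snap('wrist','w0.png')
```

```text
[0.5163 0.0439] [0.5175 0.0264] [0.5194 0.0393 0.0928]
[ 0.5162 -0.0728] [ 0.5152 -0.0969] [ 0.5192 -0.0798  0.0906]
[ 0.5136 -0.187 ] [ 0.5176 -0.2001] [ 0.5177 -0.1928  0.0935]
[0.4974 0.3051] [0.5031 0.2986] [0.5013 0.3033 0.0605]
[[294.6242   0.     277.2125]
 [  0.     294.6242 206.5813]
 [  0.       0.       1.    ]] [[ 0.3214  0.9149  0.2443  0.1376]
 [ 0.9469 -0.3105 -0.0831  0.6128]
 [-0.0002  0.2581 -0.9661  0.3729]
 [ 0.      0.      0.      1.    ]]
```

View pics/w0.png

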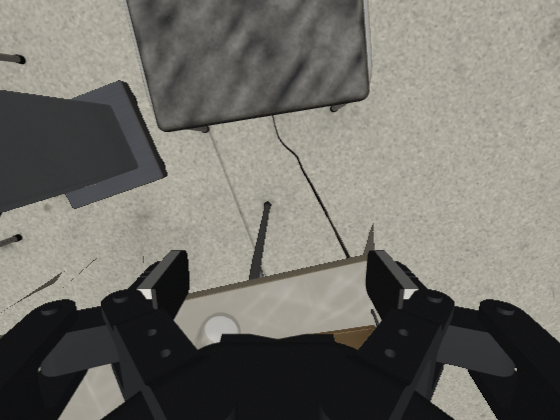

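Grey tins found at about x 0.517, y 0.041 / −0.077 / −0.193, spacing 117 mm, which fits. The bowl is at about (0.500, 0.303). I'll check the wooden box before moving.

Run:
```python
from h import *
cs=calibration('scene');cd=calibration('side')
for uv in((243,345),(178,417),(105,345)): print(uv,ray(cs,uv,0))
for uv in((235,187),(279,187),(216,188)): print('side',uv,ray(cd,uv,0))
p=ray(cs,(243,345),0)
for z in(.1,.15,.2,.25): print(z,proj(cs,[p[0],p[1],z]),proj(cd,[p[0],p[1],z]))
```

```text
(243, 345) [0.42827648 0.44213945 0.        ]
(178, 417) [0.46213234 0.63980769 0.        ]
(105, 345) [0.70756818 0.59815477 0.        ]
side (235, 187) [0.41594606 0.46023479 0.        ]
side (279, 187) [5.71130192e-01 4.16031340e-01 5.55111512e-17]
side (216, 188) [ 3.47516673e-01  4.67871654e-01 -5.55111512e-17]
0.1 [239.58728714 325.2535567 ] [236.83409072 161.2733693 ]
0.15 [237.67084236 314.16473395] [235.80201839 147.22634304]
0.2 [235.59036245 302.12678046] [234.74075225 132.78197412]
0.25 [233.32384526 289.01238882] [233.64903582 117.92316147]
```

Request:
servo_tool(deltas=[[[85, 12, -50, 8, 0.7], [85, 24, -100, 16, 1.4], [85, 36, -150, 24, 2.1], [85, 50, -200, 30, 2.7], [85, 65, -250, 35, 3.13]]])

```text
time: 0.78
tool_pos: [0.2662, 0.3401, 0.2529]
tool_rot: [0.0, -0.001, 1.0, -0.0]
contact_force: [0.6, -0.1, -0.1]
gripper_width: 0.994
```

Request:
servo_tool(deltas=[[[85, 40, -45, 0, 0], [85, 80, -90, 0, 0], [85, 120, -135, 0, 0], [85, 160, -180, 0, 0], [85, 200, -225, 0, 0]]])

```text
time: 1.4
tool_pos: [0.4671, 0.1149, 0.2528]
tool_rot: [0.0, 0.0, 1.0, 0.0]
contact_force: [0.8, 1.0, 0.7]
gripper_width: 0.996
```

Request:
servo_tool(deltas=[[[85, 30, -40, 0, 0], [85, 40, -70, 0, 0], [85, 40, -70, 0, 0]]])

```text
time: 1.78
tool_pos: [0.5065, 0.0451, 0.2523]
tool_rot: [-0.001, 0.002, 1.0, 0.0]
contact_force: [-0.6, -0.3, 0.2]
gripper_width: 0.99
```

Run:
```python
from h import *
np.set_printoptions(precision=4,suppress=True)
print(state())
c=calibration('wrist');snap('wrist','w1.png')
np.save('cw1.npy',c['world_from_camera'])
print(c['world_from_camera'])
for y in(.041,-.077,-.193): print(proj(c,(.517,y,.098)))
```

```text
{'time': 1.775, 'joint_pos': array([-0.0577, -0.2483,  1.8362, -0.    ,  1.555 , -1.625 ]), 'joint_vel': array([ 0.046 , -0.0223,  0.0139,  0.0183,  0.0093,  0.0166]), 'joint_efforts': array([ -1.2809, -26.3753, -37.9798,  -0.1666,  -0.0716,  -0.1094]), 'tool_pos': array([0.5065, 0.0451, 0.2523]), 'tool_rot': array([-0.0006,  0.0017,  1.    ,  0.    ]), 'contact_force': array([-0.5664, -0.2996,  0.2315]), 'ft_torque': array([ 0.0159, -0.0094,  0.0165]), 'gripper_width': 0.99046177300401}
[[ 0.0029  0.9663  0.2575  0.4397]
 [ 1.     -0.0032  0.0007  0.0457]
 [ 0.0015  0.2575 -0.9663  0.4085]
 [ 0.      0.      0.      1.    ]]
[272.664 201.722]
[163.9544 202.0713]
[ 57.0319 202.4149]
```

View pics/w1.png

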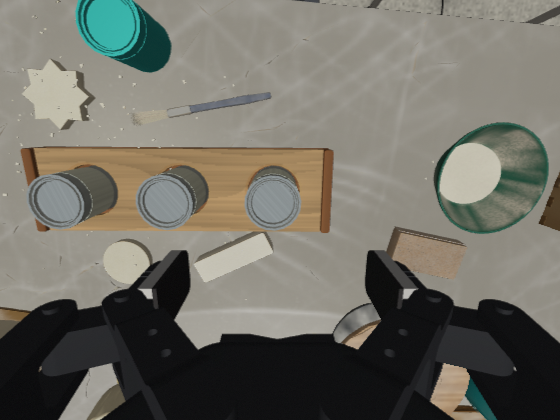

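The wrist view shows the whole row: lids at about (274,200), (168,199) and (60,199), with the bowl rim around (492,178). Now refining.

Run:
```python
from h import *
np.set_printoptions(precision=4,suppress=True)
im=cv2.imread('pics/w1.png');c=calibration('wrist')
hsv=cv2.cvtColor(im,cv2.COLOR_BGR2HSV)
g=cv2.medianBlur(cv2.cvtColor(im,cv2.COLOR_BGR2GRAY),3)
for u,v in((274,200),(168,199),(60,199)):
    print('hsv',hsv[v,u])
    x0,y0=max(u-45,0),v-45
    h=cv2.HoughCircles(g[y0:v+45,x0:u+45],cv2.HOUGH_GRADIENT,1,20,param1=80,param2=12,minRadius=23,maxRadius=33)
    if h is not None:
        for q in h[0][:2]: print(q[:3]+[x0,y0,0],ray(c,q[:2]+[x0,y0],.098)[:2], 'diam',q[2]*2/294.6*.31)
# bowl green
m=cv2.inRange(hsv,(65,60,20),(95,255,200));m[:,:420]=0;m[250:]=0
cn=max(cv2.findContours(m,0,1)[0],key=cv2.contourArea);cn=cv2.convexHull(cn)
e=cv2.fitEllipse(cn);print(e,cv2.boundingRect(cn))
cv2.drawContours(im,[cn],-1,(0,0,255),1)
w=cv2.resize(im[120:250,:560],None,fx=1.4,fy=1.4);cv2.imwrite('pics/w1c.png',w)
# rack: right cheek inner and edges
for uv in((332,149),(322,232),(24,150),(36,231)): print(uv,ray(c,uv,.044))
```

```text
hsv [ 94  14 146]
[273.5 195.5  30.2] [0.5098 0.0432] diam 0.06355737
hsv [ 98  14 147]
[167.5 198.5  25.2] [ 0.5129 -0.0715] diam 0.053034622
hsv [ 97  16 146]
[ 53.5 200.5  25.7] [ 0.5149 -0.1951] diam 0.054086898
((491.4058837890625, 177.31654357910156), (101.83351135253906, 120.95870208740234), 49.31071472167969) (436, 122, 112, 112)
(332, 149) [0.4641 0.1141 0.044 ]
(322, 232) [0.5712 0.106  0.044 ]
(24, 150) [ 0.4648 -0.2606  0.044 ]
(36, 231) [ 0.569  -0.2681  0.044 ]
```

View pics/w1c.png

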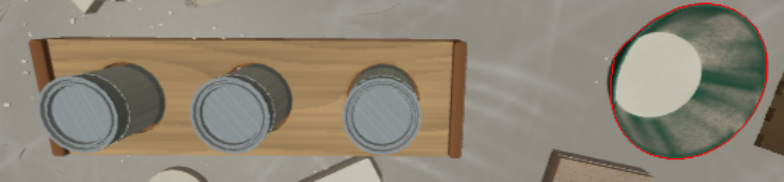

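Lid, rack-edge and two-view estimates agree within 2 mm: x 0.516–0.517, y 0.041 / −0.076 / −0.194. Descending on the left tin.

Request:
servo_tool(deltas=[[[85, 10, -5, -40, 0], [85, 10, -5, -80, 0], [85, 10, -5, -120, 0], [85, 10, -5, -145, 0], [85, 10, -5, -145, 0]]])

```text
time: 2.45
tool_pos: [0.5137, 0.0431, 0.1054]
tool_rot: [-0.003, -0.001, 1.0, 0.0]
contact_force: [0.0, 1.3, -0.0]
gripper_width: 0.997
```

Run:
```python
from h import *
print(state()['tool_pos'],state()['tool_rot']);c=calibration('wrist');snap('wrist','w2.png')
print(proj(c,(.5165,.0415,.098)))
```

```text
[0.51374727 0.04310207 0.1053911 ] [-2.68978020e-03 -8.18823598e-04  9.99995987e-01  3.47299922e-04]
[273.378471   248.49435197]
```

View pics/w2.png

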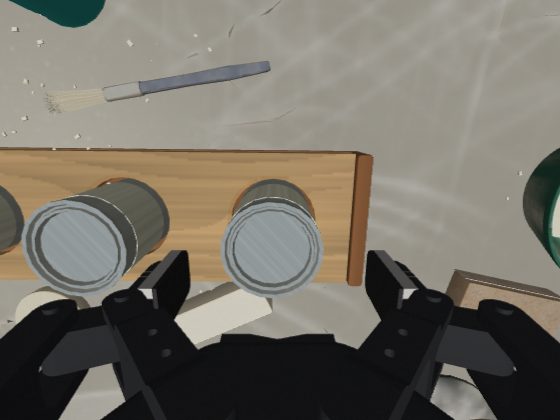

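Request:
servo_tool(deltas=[[[85, 1, -2, -15, 0], [85, 1, -2, -30, 0], [85, 1, -2, -38, 0], [85, 1, -2, -38, 0]]])

```text
time: 3.0
tool_pos: [0.5165, 0.0397, 0.0688]
tool_rot: [-0.001, 0.0, 1.0, 0.0]
contact_force: [-0.9, -0.6, -0.4]
gripper_width: 0.995
```

Request:
servo_tool(deltas=[[[70, 0, 0, 0, 0], [55, 0, 0, 0, 0], [55, 0, 0, 0, 0], [55, 0, 0, 0, 0], [55, 0, 0, 0, 0]]])

```text
time: 3.62
tool_pos: [0.5185, 0.0396, 0.0712]
tool_rot: [0.002, 0.0, 1.0, -0.0]
contact_force: [2.0, 0.1, 6.0]
gripper_width: 0.693
```

Request:
servo_tool(deltas=[[[40, 0, 0, 0, 0], [40, 0, 0, 0, 0], [40, 0, 0, 0, 0]]])

```text
time: 4.0
tool_pos: [0.5185, 0.0396, 0.0712]
tool_rot: [0.002, 0.0, 1.0, -0.0]
contact_force: [1.9, 0.3, 5.7]
gripper_width: 0.693
```

Request:
servo_tool(deltas=[[[40, 0, 0, 12, 0], [40, 0, 0, 26, 0], [40, 0, 0, 40, 0], [40, 0, 0, 50, 0], [40, 0, 0, 50, 0]]])

```text
time: 4.62
tool_pos: [0.518, 0.0397, 0.1213]
tool_rot: [0.001, -0.0, 1.0, -0.0]
contact_force: [-0.1, 0.4, -2.7]
gripper_width: 0.693
```

Request:
servo_tool(deltas=[[[40, 0, 0, 0, 0], [40, 0, 0, 0, 0]]])

```text
time: 4.88
tool_pos: [0.5167, 0.0397, 0.1191]
tool_rot: [-0.001, 0.0, 1.0, 0.0]
contact_force: [0.5, 0.2, -2.7]
gripper_width: 0.695
```

Request:
servo_tool(deltas=[[[40, 0, 0, 0, 0], [40, 0, 0, 0, 0]]])

```text
time: 5.12
tool_pos: [0.5171, 0.0397, 0.1196]
tool_rot: [-0.0, 0.0, 1.0, 0.0]
contact_force: [-1.0, -0.6, -2.5]
gripper_width: 0.693
```

Run:
```python
from h import *
s=state();print(s['tool_pos'],s['contact_force'],s['ft_torque'],s['joint_efforts'])
snap('side','s1.png');snap('wrist','w3.png');s=state();print(s['contact_force'])
a=cv2.imread('pics/s1.png')[120:320,170:390];cv2.imwrite('pics/s1c.png',cv2.resize(a,None,fx=3,fy=3))
```

```text
[0.5170682  0.0397026  0.11961179] [-0.96520632 -0.5929165  -2.51963942] [ 0.02737677  0.05653763 -0.00419711] [ 4.75991092e-04 -3.10036254e+01 -3.64524758e+01  4.11164547e-05
 -2.89965938e-03  3.08192443e-05]
[ 0.74797867  0.82319737 -2.81253801]
```

View pics/s1c.png

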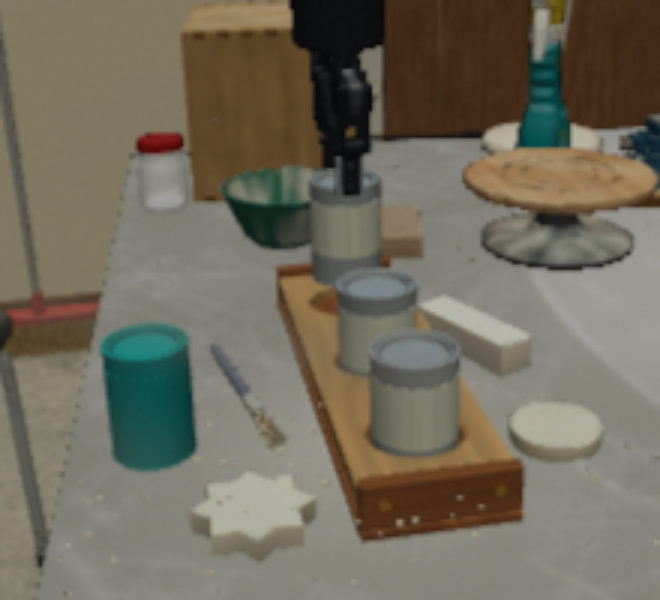

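View pics/w3.png

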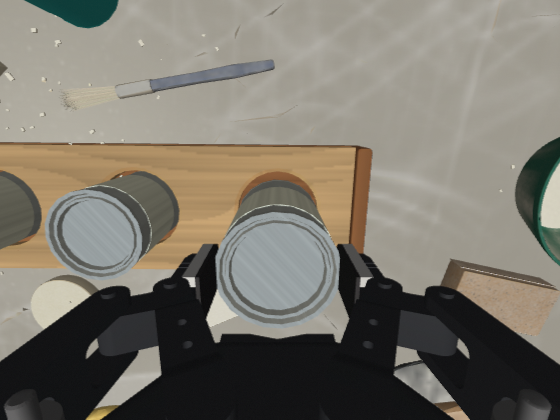

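Left tin: about 2.7 N, so light (it clears the rack and hangs upright). Lowering it home.

Request:
servo_tool(deltas=[[[40, 0, 0, -10, 0], [40, 0, 0, -20, 0], [40, 0, 0, -28, 0], [40, 0, 0, -34, 0], [40, 0, 0, -39, 0]]])

```text
time: 5.85
tool_pos: [0.5171, 0.0397, 0.0804]
tool_rot: [-0.0, 0.0, 1.0, 0.0]
contact_force: [0.0, 0.5, -2.7]
gripper_width: 0.693
```

Request:
servo_tool(deltas=[[[40, 0, 0, -4, 0], [40, 0, 0, -8, 0], [40, 0, 0, -11, 0], [40, 0, 0, -11, 0], [40, 0, 0, -11, 0]]])

```text
time: 6.48
tool_pos: [0.518, 0.0397, 0.0714]
tool_rot: [0.001, -0.0, 1.0, -0.0]
contact_force: [-2.9, 0.2, 6.3]
gripper_width: 0.69
```

Seated: z is back at 0.0714 with the same 6 N of floor contact as before the lift. Releasing slowly, then rising.

Request:
servo_tool(deltas=[[[60, 0, 0, 1, 0], [70, 0, 0, 1, 0], [85, 0, 0, 1, 0], [85, 0, 0, 1, 0], [85, 0, 0, 1, 0]]])

```text
time: 7.1
tool_pos: [0.5172, 0.0397, 0.0709]
tool_rot: [0.0, -0.0, 1.0, -0.0]
contact_force: [-0.1, -0.5, 0.2]
gripper_width: 0.997
```

Request:
servo_tool(deltas=[[[85, 0, 0, 15, 0], [85, 0, 0, 35, 0], [85, 0, 0, 55, 0], [85, 0, 0, 75, 0], [85, 0, 0, 75, 0]]])

```text
time: 7.72
tool_pos: [0.5189, 0.0396, 0.1488]
tool_rot: [0.002, 0.0, 1.0, -0.0]
contact_force: [0.5, -0.1, 0.8]
gripper_width: 0.992
```

Request:
servo_tool(deltas=[[[85, 0, -30, 0, 0], [85, 0, -65, 0, 0], [85, 0, -100, 0, 0], [85, 0, -117, 0, 0], [85, 0, -117, 0, 0]]])

```text
time: 8.35
tool_pos: [0.5169, -0.0777, 0.1454]
tool_rot: [-0.0, 0.001, 1.0, 0.0]
contact_force: [0.0, 0.2, 0.1]
gripper_width: 0.994
```

Run:
```python
from h import *
s=state();print(s['tool_pos'],s['contact_force']);c=calibration('wrist')
snap('wrist','w4.png');snap('side','s2.png')
print(proj(c,(.5165,.041,.098)),proj(c,(.516,-.077,.098)))
a=cv2.imread('pics/s2.png')[120:320,170:390];cv2.imwrite('pics/s2c.png',cv2.resize(a,None,fx=3,fy=3))
```

```text
[ 0.51692145 -0.07770531  0.14537395] [0.01102608 0.19408454 0.06427865]
[439.57102563 222.29082266] [277.09713632 221.92844301]
```

View pics/w4.png

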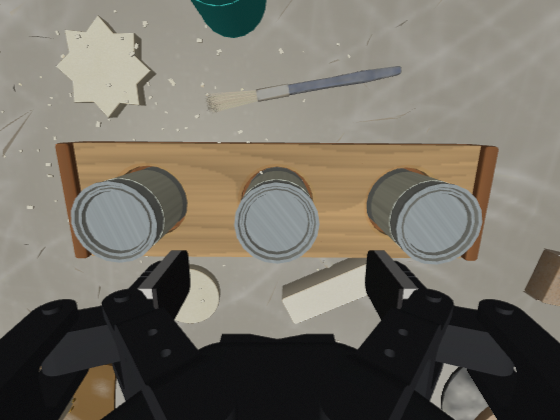

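View pics/s2c.png

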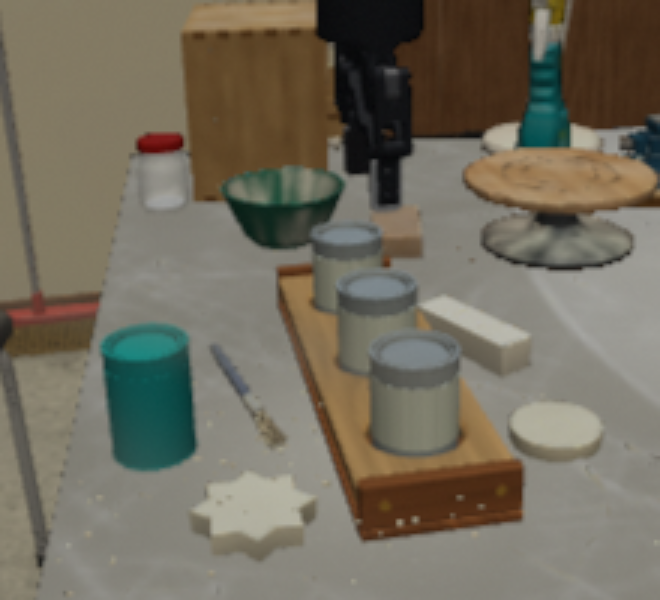

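The left tin is home (lid at (438,222), prediction (440,222)). The middle lid at (277,220) sits centred between the fingers. Descending 76 mm.

Request:
servo_tool(deltas=[[[85, 0, 0, -25, 0], [85, 0, 0, -50, 0], [85, 0, 0, -68, 0], [85, 0, 0, -76, 0], [85, 0, 0, -76, 0]]])

```text
time: 9.07
tool_pos: [0.5171, -0.077, 0.0696]
tool_rot: [-0.0, -0.0, 1.0, 0.0]
contact_force: [-0.2, 0.1, 0.3]
gripper_width: 0.994
```

Request:
servo_tool(deltas=[[[70, 0, 0, 0, 0], [55, 0, 0, 0, 0], [40, 0, 0, 0, 0], [40, 0, 0, 0, 0], [40, 0, 0, 0, 0]]])

```text
time: 9.7
tool_pos: [0.5184, -0.0778, 0.0718]
tool_rot: [0.001, 0.0, 1.0, -0.0]
contact_force: [-2.0, -1.8, 5.4]
gripper_width: 0.693
```

Request:
servo_tool(deltas=[[[40, 0, 0, 0, 0], [40, 0, 0, 0, 0]]])

```text
time: 9.95
tool_pos: [0.5184, -0.0778, 0.0718]
tool_rot: [0.001, 0.0, 1.0, -0.0]
contact_force: [-1.3, -0.6, 6.4]
gripper_width: 0.692
```

Request:
servo_tool(deltas=[[[40, 0, 0, 12, 0], [40, 0, 0, 26, 0], [40, 0, 0, 40, 0], [40, 0, 0, 50, 0], [40, 0, 0, 50, 0]]])

```text
time: 10.58
tool_pos: [0.5181, -0.0775, 0.1213]
tool_rot: [0.001, 0.0, 1.0, -0.0]
contact_force: [1.2, -0.6, -7.0]
gripper_width: 0.695
```

Request:
servo_tool(deltas=[[[40, 0, 0, 0, 0], [40, 0, 0, 0, 0]]])

```text
time: 10.82
tool_pos: [0.5167, -0.0771, 0.1191]
tool_rot: [-0.001, 0.0, 1.0, 0.0]
contact_force: [-1.1, -0.3, -6.9]
gripper_width: 0.692
```

Request:
servo_tool(deltas=[[[40, 0, 0, 0, 0], [40, 0, 0, 0, 0]]])

```text
time: 11.08
tool_pos: [0.5171, -0.0772, 0.1196]
tool_rot: [-0.0, 0.0, 1.0, 0.0]
contact_force: [-0.3, 0.3, -6.5]
gripper_width: 0.689
```

Middle tin: about 6.8 N, the heavy one. It still goes home, and the right one gets weighed.

Request:
servo_tool(deltas=[[[40, 0, 0, -10, 0], [40, 0, 0, -20, 0], [40, 0, 0, -28, 0], [40, 0, 0, -34, 0], [40, 0, 0, -39, 0]]])

```text
time: 11.7
tool_pos: [0.5172, -0.0773, 0.0804]
tool_rot: [-0.0, -0.0, 1.0, 0.0]
contact_force: [-0.3, 1.4, -7.2]
gripper_width: 0.691
```

Request:
servo_tool(deltas=[[[40, 0, 0, -4, 0], [40, 0, 0, -8, 0], [40, 0, 0, -11, 0], [40, 0, 0, -11, 0], [40, 0, 0, -11, 0]]])

```text
time: 12.32
tool_pos: [0.5183, -0.0775, 0.072]
tool_rot: [0.001, -0.0, 1.0, -0.0]
contact_force: [-3.8, -0.0, 6.7]
gripper_width: 0.691
```

Request:
servo_tool(deltas=[[[60, 0, 0, 1, 0], [70, 0, 0, 1, 0], [85, 0, 0, 1, 0], [85, 0, 0, 1, 0], [85, 0, 0, 1, 0]]])

```text
time: 12.95
tool_pos: [0.5173, -0.0774, 0.071]
tool_rot: [0.0, 0.0, 1.0, -0.0]
contact_force: [0.3, -0.5, -1.2]
gripper_width: 0.996
```

Request:
servo_tool(deltas=[[[85, 0, 0, 15, 0], [85, 0, 0, 35, 0], [85, 0, 0, 55, 0], [85, 0, 0, 75, 0], [85, 0, 0, 75, 0]]])

```text
time: 13.58
tool_pos: [0.5188, -0.0778, 0.1488]
tool_rot: [0.002, 0.0, 1.0, -0.001]
contact_force: [-0.1, 0.2, 0.3]
gripper_width: 0.994
```

Request:
servo_tool(deltas=[[[85, 0, -30, 0, 0], [85, 0, -65, 0, 0], [85, 0, -100, 0, 0], [85, 0, -117, 0, 0], [85, 0, -117, 0, 0]]])

```text
time: 14.2
tool_pos: [0.5169, -0.1946, 0.1453]
tool_rot: [-0.0, 0.001, 1.0, 0.0]
contact_force: [0.4, 0.4, -0.1]
gripper_width: 0.993
```

Run:
```python
from h import *
s=state();print(s['tool_pos'],s['contact_force']);c=calibration('wrist')
snap('wrist','w5.png')
print(proj(c,(.5165,-.077,.098)),proj(c,(.516,-.195,.098)))
```

```text
[ 0.51689771 -0.19462349  0.14533506] [ 0.44918376  0.44744068 -0.06374283]
[438.1059028  222.39688631] [275.61160265 222.02081575]
```

View pics/w5.png

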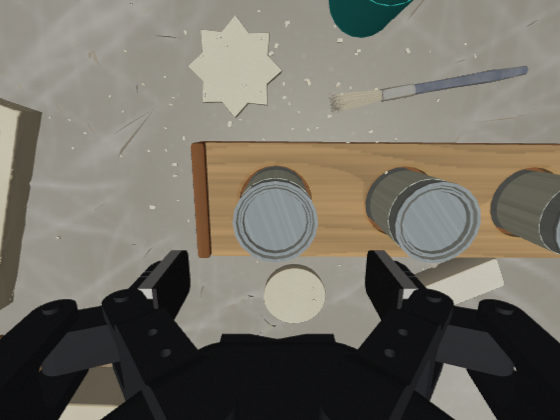

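The middle tin is home (lid (437,220), predicted (438,222)). The right lid at (276,218) is centred to within 1–2 mm.

Request:
servo_tool(deltas=[[[85, 0, 0, -25, 0], [85, 0, -1, -50, 0], [85, 0, -1, -68, 0], [85, 0, -1, -76, 0], [85, 0, -1, -76, 0]]])

```text
time: 14.88
tool_pos: [0.5171, -0.1949, 0.0696]
tool_rot: [-0.0, -0.0, 1.0, 0.0]
contact_force: [-0.7, -0.2, -0.2]
gripper_width: 0.994
```

Request:
servo_tool(deltas=[[[70, 0, 0, 0, 0], [55, 0, 0, 0, 0], [40, 0, 0, 0, 0], [40, 0, 0, 0, 0], [40, 0, 0, 0, 0]]])

```text
time: 15.5
tool_pos: [0.5185, -0.1961, 0.0719]
tool_rot: [0.001, 0.0, 1.0, -0.001]
contact_force: [0.4, -0.5, 5.5]
gripper_width: 0.694
```

Request:
servo_tool(deltas=[[[40, 0, 0, 0, 0], [40, 0, 0, 0, 0]]])

```text
time: 15.75
tool_pos: [0.5185, -0.1961, 0.0719]
tool_rot: [0.002, 0.0, 1.0, -0.001]
contact_force: [-0.5, 0.2, 5.9]
gripper_width: 0.692
```

Request:
servo_tool(deltas=[[[40, 0, 0, 12, 0], [40, 0, 0, 26, 0], [40, 0, 0, 40, 0], [40, 0, 0, 50, 0], [40, 0, 0, 50, 0]]])

```text
time: 16.38
tool_pos: [0.518, -0.1957, 0.1213]
tool_rot: [0.001, -0.0, 1.0, -0.001]
contact_force: [0.0, 0.1, -3.8]
gripper_width: 0.687
```

Request:
servo_tool(deltas=[[[40, 0, 0, 0, 0], [40, 0, 0, 0, 0]]])

```text
time: 16.62
tool_pos: [0.5167, -0.195, 0.1191]
tool_rot: [-0.001, 0.0, 1.0, 0.0]
contact_force: [0.0, -0.8, -3.1]
gripper_width: 0.69
```

Request:
servo_tool(deltas=[[[40, 0, 0, 0, 0], [40, 0, 0, 0, 0]]])

```text
time: 16.88
tool_pos: [0.5171, -0.1952, 0.1196]
tool_rot: [-0.0, 0.0, 1.0, 0.0]
contact_force: [0.7, 0.4, -2.6]
gripper_width: 0.699
```

Right tin: about 3.1 N, light. The middle one is the heavy one.

Request:
servo_tool(deltas=[[[40, 0, 0, -10, 0], [40, 0, 0, -20, 0], [40, 0, 0, -28, 0], [40, 0, 0, -34, 0], [40, 0, 0, -39, 0]]])

```text
time: 17.5
tool_pos: [0.5172, -0.1952, 0.0804]
tool_rot: [-0.0, 0.0, 1.0, 0.0]
contact_force: [-0.4, -0.1, -2.4]
gripper_width: 0.694
```

Request:
servo_tool(deltas=[[[40, 0, 0, -4, 0], [40, 0, 0, -8, 0], [40, 0, 0, -11, 0], [40, 0, 0, -11, 0], [40, 0, 0, -11, 0]]])

```text
time: 18.12
tool_pos: [0.5181, -0.1955, 0.072]
tool_rot: [0.001, -0.0, 1.0, -0.0]
contact_force: [-3.2, 1.9, 5.7]
gripper_width: 0.691
```

Request:
servo_tool(deltas=[[[60, 0, 0, 1, 0], [70, 0, 0, 1, 0], [85, 0, 0, 1, 0], [85, 0, 0, 1, 0], [85, 0, 0, 1, 0]]])

```text
time: 18.75
tool_pos: [0.5172, -0.1953, 0.0709]
tool_rot: [0.0, 0.0, 1.0, -0.0]
contact_force: [-0.3, 0.1, -0.2]
gripper_width: 0.997
```

Request:
servo_tool(deltas=[[[85, 0, 0, 15, 0], [85, 0, 0, 35, 0], [85, 0, 0, 55, 0], [85, 0, 0, 75, 0], [85, 0, 0, 75, 0]]])

```text
time: 19.38
tool_pos: [0.5188, -0.1961, 0.1491]
tool_rot: [0.002, 0.0, 1.0, -0.001]
contact_force: [-0.4, 0.6, 0.4]
gripper_width: 0.998
```

Request:
servo_tool(deltas=[[[85, 0, 30, 0, 0], [85, 0, 65, 0, 0], [85, 0, 100, 0, 0], [85, 0, 118, 0, 0], [85, 0, 118, 0, 0]]])

```text
time: 20.0
tool_pos: [0.517, -0.0767, 0.1455]
tool_rot: [-0.0, -0.001, 1.0, -0.0]
contact_force: [-0.1, -0.9, 0.3]
gripper_width: 0.998
```

Run:
```python
from h import *
s=state();print(s['tool_pos'],s['contact_force']);c=calibration('wrist')
snap('wrist','w6.png');snap('side','s3.png')
a=cv2.imread('pics/s3.png')[120:320,170:390];cv2.imwrite('pics/s3c.png',cv2.resize(a,None,fx=3,fy=3))
for y in(.041,-.077,-.195):print(proj(c,(.5165,y,.098)))
```

```text
[ 0.51699415 -0.07666367  0.14548938] [-0.08451105 -0.94813556  0.30494069]
[438.18673474 222.75396653]
[275.76115352 222.45705004]
[113.01363284 222.15954504]
```

View pics/w6.png

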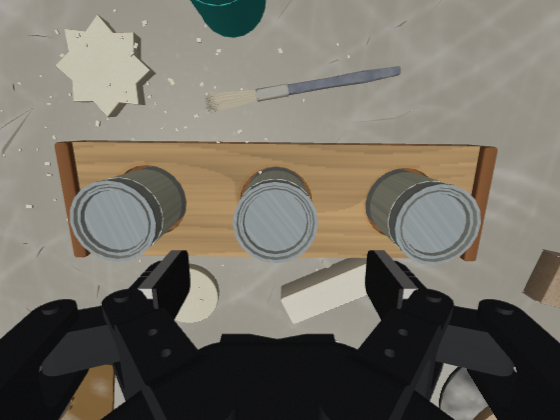

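View pics/s3c.png

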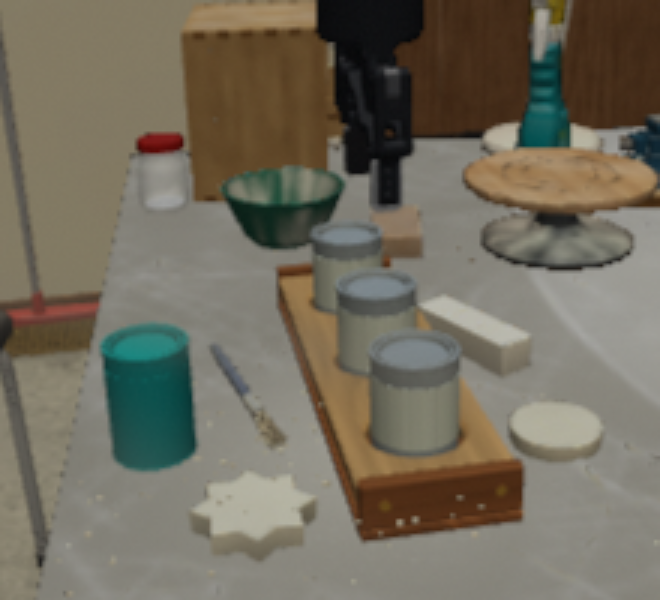

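All three tins are home: lids at (118,218), (275,219) and (437,220), each within about 5 px of prediction (the right lid reads 118 against 113, where its reading before the lift was also 118). Fetching the middle tin.

Request:
servo_tool(deltas=[[[85, 0, 0, -25, 0], [85, 0, -1, -50, 0], [85, 0, -1, -68, 0], [85, 0, -1, -76, 0], [85, 0, -1, -76, 0]]])

```text
time: 20.72
tool_pos: [0.5171, -0.0786, 0.0696]
tool_rot: [-0.0, 0.0, 1.0, 0.0]
contact_force: [0.4, -0.6, 0.6]
gripper_width: 0.997
```

Request:
servo_tool(deltas=[[[70, 0, 0, 0, 0], [55, 0, 0, 0, 0], [40, 0, 0, 0, 0], [40, 0, 0, 0, 0], [40, 0, 0, 0, 0]]])

```text
time: 21.35
tool_pos: [0.5181, -0.0784, 0.0717]
tool_rot: [0.001, -0.0, 1.0, -0.0]
contact_force: [-1.9, 2.2, 5.7]
gripper_width: 0.695
```

Request:
servo_tool(deltas=[[[40, 0, 0, 0, 0], [40, 0, 0, 0, 0]]])

```text
time: 21.6
tool_pos: [0.5181, -0.0784, 0.0717]
tool_rot: [0.001, -0.0, 1.0, -0.0]
contact_force: [-2.4, 1.2, 5.5]
gripper_width: 0.695
```

Request:
servo_tool(deltas=[[[40, 0, 0, 12, 0], [40, 0, 0, 26, 0], [40, 0, 0, 50, 0], [40, 0, 0, 75, 0], [40, 0, 0, 100, 0]]])

```text
time: 22.22
tool_pos: [0.5167, -0.0782, 0.1706]
tool_rot: [-0.0, -0.0, 1.0, 0.0]
contact_force: [-0.4, -0.1, -6.7]
gripper_width: 0.689
```

Request:
servo_tool(deltas=[[[40, 0, 0, 25, 0], [40, 0, 0, 50, 0], [40, 0, 0, 65, 0], [40, 0, 0, 65, 0], [40, 0, 0, 65, 0]]])

```text
time: 22.85
tool_pos: [0.5165, -0.0781, 0.2334]
tool_rot: [-0.001, 0.0, 1.0, 0.0]
contact_force: [0.2, 0.2, -7.4]
gripper_width: 0.692
```

Request:
servo_tool(deltas=[[[40, 0, 20, 0, 0], [40, -2, 55, 0, 0], [40, -4, 95, 0, 0], [40, -6, 135, 0, 0], [40, -8, 175, 0, 0]]])

```text
time: 23.48
tool_pos: [0.5082, 0.099, 0.2337]
tool_rot: [-0.001, -0.0, 1.0, 0.0]
contact_force: [-0.2, -0.8, -7.5]
gripper_width: 0.693
```

Request:
servo_tool(deltas=[[[40, -2, 40, 0, 0], [40, -4, 80, 0, 0], [40, -6, 120, 0, 0], [40, -7, 155, 0, 0], [40, -8, 180, 0, 0]]])

```text
time: 24.1
tool_pos: [0.4997, 0.279, 0.2335]
tool_rot: [-0.001, -0.001, 1.0, -0.0]
contact_force: [1.0, -0.2, -6.2]
gripper_width: 0.69
```

Request:
servo_tool(deltas=[[[40, 0, 15, -5, 0], [40, 0, 25, -10, 0], [40, 0, 25, -10, 0], [40, 0, 25, -10, 0], [40, 0, 25, -10, 0]]])

```text
time: 24.72
tool_pos: [0.5015, 0.3011, 0.2252]
tool_rot: [0.0, 0.001, 1.0, 0.0]
contact_force: [0.3, 0.2, -6.9]
gripper_width: 0.692
```

Request:
servo_tool(deltas=[[[40, 0, 0, 0, 0], [40, 0, 0, 0, 0], [40, 0, 0, 0, 0]]])

```text
time: 25.1
tool_pos: [0.5013, 0.3016, 0.225]
tool_rot: [0.0, 0.0, 1.0, 0.0]
contact_force: [-0.7, 0.6, -6.5]
gripper_width: 0.694
```

Run:
```python
from h import *
s=state();print(s['tool_pos'],s['contact_force'],abs(s['joint_vel']).max())
snap('scene','e0.png');snap('side','e1.png');snap('wrist','e2.png')
a=cv2.imread('pics/e1.png')[90:310,190:390];b=cv2.imread('pics/e0.png')[110:330,180:400]
cv2.imwrite('pics/e.png',cv2.resize(np.hstack([a,b]),None,fx=1.9,fy=1.9))
```

```text
[0.50125099 0.30161777 0.22498001] [-0.73514802  0.56790298 -6.4547858 ] 0.00299035812394404
```

View pics/e.png

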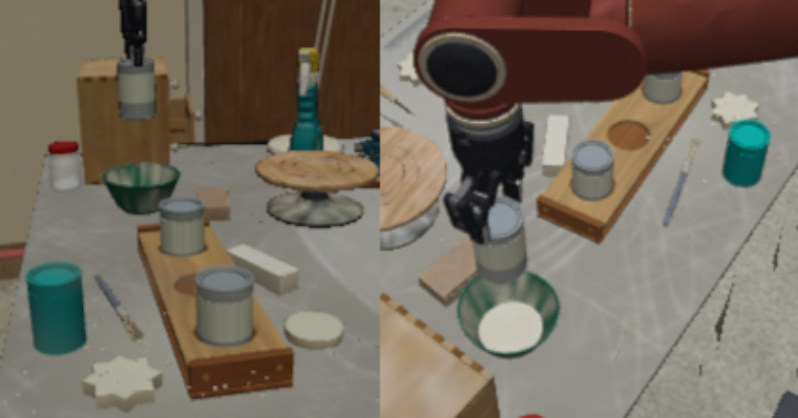

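View pics/e2.png

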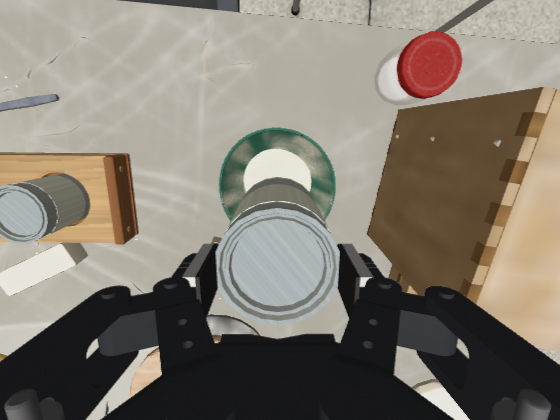

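The tin hangs upright over the bowl. The rim in the wrist view spans columns 219–335 with its top at row 128. Checking its centre numerically.

Run:
```python
from h import *
c=calibration('wrist')
for uv in((219,181),(335,181),(277,128)): print(ray(c,uv,.063))
s=state();print(s['time'],s['tool_pos'],s['contact_force'],s['gripper_width'])
```

```text
[0.49057284 0.23905253 0.063     ]
[0.49053563 0.36572413 0.063     ]
[0.43463328 0.3023496  0.063     ]
25.25 [0.50121088 0.30171356 0.22491251] [-0.04634227  0.41173104 -6.96026328] 0.693222087909895
```

Bowl centre is about (0.501, 0.302), and the tin is within 2 mm of it in plan. Its underside is about 100 mm above the rim. Handing in.

```bash
python3 -c "
from plant import job_done
print(job_done())"
```

```text
the job is handed in; nothing more can be done
None
```

The middle tin is the full one. I handed the job in at about 25 s with the gripper holding it still and upright over the bowl. `job_done()` reports no verdict, so what follows rests on my own checks.

- **Weighing:** I lifted each tin clear of the rack from left to right and lowered it home before lifting the next. They weighed about 2.7 N (left), 6.8 N (middle) and 3.1 N (right).
- **Final hold:** the tin is within about 2 mm of the bowl centre in plan, with its underside about 100 mm above the rim. The wrist force still shows about 6.9 N, and the joints were at rest.
- **Light tins:** after each was lowered, the tool came back to its grasp height with the same floor contact force. The pictures show both standing home and released.
- **Other things:** the last scene and side views show the bowl and the other loose things where they began. The turquoise tin was never touched.
- **Small disagreement:** the right tin's lid read about 5 px (roughly 3 mm) from my prediction. It read the same before and after its lift, so I took this as an error in my predicted position, not a shift.

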